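# Clamp a heat sink in the precision vise with the hex key

### The arm

A 6-joint arm with a two-finger parallel gripper is mounted at the origin on a cart in front of the work surface, level with it; the furniture and walls round the work are solid. World frame = base frame: x ahead of the robot, y to its left, z up, the work surface at z = 0. Lengths are in m, angles in rad, forces in N, time in s.
With the tool pointing down it reaches from about 0.3 to 0.875 m from the base axis. Payload 6.4 kg.
Tool frame: the origin (TCP) lies at the very end of the fingers, on their centre line; the grasp point (between the pads) lies 19 mm behind it; z points along the fingers, y is the line along which they close (so a half turn about z gives the same grasp; the last joint's range is limited). The gripper opens to 85 mm and grips with 20 to 120 N. Pads are 22 mm wide; open, the fingers measure 114 mm over their backs; the gripper's body (76 mm by 85 mm) begins 54 mm behind the grasp point. The pads swing forward as they close: fully open they stand 13 mm farther back than shut.
Start: joints at [-1.556, 0.181, 1.607, -0, 1.354, -0.206], TCP at [0.126, -0.561, 0.231] pointing down, gripper open.
Joint ranges: [-2.99, 2.99], [-0.89, 2.07], [0.3, 2.58], [-1.14, 4.28], [0, 2.63], [-3.12, 3.12]. Speed limits (rad/s): [2.57, 2.57, 3.01, 3.14, 3.14, 3.14].

### API

Orientations are given as [roll, pitch, yaw] about the fixed x, y, z axes, in that order (R = Rz(yaw) Ry(pitch) Rx(roll)).
In Python, from plant import robot gives the robot as it stands. The module is installed in compiled form; this text tells all that it offers.
- The arm moves only by the shell command python3 -m pendant 'ROWS' [FORCE]. ROWS is JSON, a list of rows, each a list of 7 numbers: the shift along the tool's x, y, z in m, then the turn, a rotation vector about the tool's x, y, z in degrees, then the opening, from -1 (shut) to 1 (fully open). A call has 1 to 12 rows; each row is the pose to reach, as a shift and turn from the pose commanded when the call began, along the tool's axes at that moment; what a row does not reach only later rows make up. A row lasts 1/8 s, in which the tool goes at most 62.5 mm and 10.7 degrees, less where a joint would pass 70% of its speed; a pose out of reach is approached as far as the arm can. A call with a gripper value outside its range is refused whole. The fingers move at their own pace and stop on an object; FORCE is the grip in N (left out, the last holds). Time passes only in rows, so rows that repeat a pose let the fingers close. It gives the time, the measured TCP pose, the force, the opening and the grip force at its end, in the units of the state.
- robot.get_obs(): the state, without advancing time (a new reading comes with each control period).
- robot.camera(name): name is "scene" or "top" or "wrist"; returns a dict with "image" (384x512x3 uint8, red, green, blue), "range_z" (384x512 float32, m along the optical axis (not along the pixel's ray), 0 where there is no reading), "mtx" (3x3 intrinsics, pixels), "world_to_cam" (4x4, takes a point from world to camera coordinates); the wrist camera has in their place "hand_eye" (4x4, takes a point from camera to tool coordinates, whose origin is the TCP and whose axes are the flange's). Camera axes: x right, y down, z forward; pixel columns grow to the right and rows downward; lengths in m; the calibration is good to about 2 mm. The wrist camera is an equidistant fisheye: a pixel r from the principal point sees the ray r / f radians off the axis. A picture is of the moment at which its call begins: read the wrist's pose just before it.
- robot.hand_in(): hands the job in; it is judged then, once.
Trained networks look in the newest picture that a camera, given by its name, has taken for a name from the list of things; names that differ only in an ending like _2 or _b are one class to them, and where a whole thing is asked for, a point or a joint stands for the part that bears it (a point fixed in the world has none). Each returns a list of dicts, best first, with "confidence" (0 to 1); they miss things now and then, are a little off and sometimes report something else, mostly with a low value. They report only what shows in the picture. A call takes as long as a camera call. They do not tell look-alikes from the thing itself.
- robot.recognise(camera, target): "rect" ([centre column, centre row, width, height] in pixels, round what is visible of it).
The state is a dict: "t": time; "qpos": joint angles; "joint_velocities": joint speeds; "effort": joint torques, N m; "tool_pos": TCP position; "tcp_rot": TCP orientation; "force": force on the tool from outside, world axes, zero at the start; "ft_torque": the same for the moment, N m; "gripper_width": finger opening in m; "grasp_force": force on a finger pad.
Only numpy, scipy, OpenCV 4.12 (cv2) and the standard library are available. Lean on these libraries where they do the work, as an engineer would, in place of code of your own. Each camera call takes 0.05 s, during which the arm holds its last target. There are 200 camera calls.

### The job

The heat sink stands loose between the jaws of the vise. Take the thicker of the two hex keys out of the wooden block, find with it the hexagon socket at the bottom of the leaning hole in the moving jaw's sloping back, and screw the jaw up, clockwise, with repeated part turns until the rubber facing has closed on the heat sink and the screw has gone about another quarter turn. Leave the heat sink standing flat on the vise bed, and leave the key seated in the screw.

Things in the scene. Friction and masses are not known exactly. Their poses are not given: they have to be found in the camera images.
- key_large: Thicker hex key, dark steel shaft with a square black grip, 151 mm long, 0.22 kg, upright in either hole of the block. Origin: centre of the tip's end; z up the shaft. Shaft hexagon 14 mm across flats (flats face +-x; 16.2 over corners), last 1.5 mm of the tip round, 12 mm. Grip 30 x 30 mm (faces +-x and +-y), from z = 105 to 151 mm: hold it across two faces, from its end.
- key_large_handle (a point): Centre of the large key's grip, 128 mm above the key's origin on its axis; axes as the key's.
- key_small: Thinner hex key of the same style, hexagon 11 mm across flats, shaft 85 mm, 123 mm long in all, grip 24 x 24 mm; stands in the other hole and may lean up to 9 degrees. Origin and axes as for the large key. Too thin for the screw: it stays in the block.
- key_block: Wooden block, fixed: 150 mm along its x, 52 along y, 42 high. Origin: centre of its underside. Two round holes, 17.5 mm wide and 37 deep, at x = -40 and +40 mm; the key tips stand on their floors, 5 mm above the bench.
- vise: Steel precision vise, fixed: bed 200 x 76 mm, top 34 mm above the bench. Origin on the bench, x along the bed to the fixed jaw (face at x = +55 mm, top z = 78 mm). On the other half stands the moving jaw, 76 mm wide, top z = 78 mm, its back sloping down at 30 degrees from x = -31 mm to the bed at x = -87 mm (jaw travel 0).
- vise_jaw (a joint): Travel (m) of the moving jaw towards the fixed jaw; starts between 0 and 0.0021. Only the screw moves it: 8 mm a turn, closing clockwise as seen from the key's grip; the screw stays where it is left (friction 0.06 N m). From the rubber facing to the fixed jaw it is 64 mm less this travel. Well and socket move with the jaw.
- well_mouth (a point): Centre of the mouth of the round hole in the jaw's sloping back; z points out along the screw's axis, 30 degrees from vertical, leaning to the vise's -x; y as the vise's. Hole 21 mm wide, 12 deep, then a 2.5 mm lead-in to the screw's hexagon socket, 15 mm across flats, 13 deep. The hexagon's angle is unknown: rest the key lightly on it and turn (up to 60 degrees) until it drops in.
- socket_floor (a point): Centre of the socket's floor, 27.5 mm below the well's mouth on the screw's axis; axes as well_mouth. The key is seated when its origin is here; before it drops in it stands 10 to 13 mm higher. Let go, a seated key stays in the screw, leaning up to about 10 degrees off the axis in its play; it also has about 15 degrees of turning play.
- vise_pad (a joint): Compression (m) of the moving jaw's rubber facing (5 mm thick, 74 wide, 40 high; about 6 N per mm, at most 3 mm): 0 while it is free, about 0.002 a quarter turn after it presses the heat sink against the fixed jaw.
- heat_sink: Finned aluminium heat sink, 60 mm along the vise's x, 86 wide, 50 high, 0.35 kg, standing loose on the vise bed between the jaws with 2 to 4 mm of play in all. Origin: centre of its underside.
Things that resemble listed ones, but are neither listed nor needed, are in the scene too. What is shaped like the heat_sink but red is not meant.

How it is judged:
By the outcome, as a careful person would: the job done as asked, in the order asked, and still so for the second after the job is handed in, with the robot touching nothing.
It also fails if it takes over 72 s, if anything falls off the work surface, if the arm or the gripper's body presses on something with over 40 N, if the wrist force passes 120 N, or if a joint passes its speed limit or range.

## Working session

There is one attempt and no reset: what is moved stays moved. The work goes in short steps, Python scripts to look and compute and a shell command to move; the robot and the scene stay as the last step left them, time stands still between calls to the robot, and variables do not carry over. Pictures are saved under pics/ and viewed, at most 10 in all, crops included, and the job is handed in when it is done.

```bash
ls; mkdir -p pics; cat > h.py <<'E'
import numpy as np,cv2
from scipy.spatial.transform import Rotation as R
from plant import robot
def cloud(c):
    z=c["range_z"];K=c["mtx"];v,u=np.mgrid[:384,:512]
    P=np.stack([(u-K[0,2])/K[0,0]*z,(v-K[1,2])/K[1,1]*z,z],-1)
    W=np.linalg.inv(c["world_to_cam"]);Q=P@W[:3,:3].T+W[:3,3];Q[z==0]=np.nan
    return Q
def pix(c,p):
    q=c["world_to_cam"]@np.r_[p,1];q=c["mtx"]@q[:3];return q[:2]/q[2]
E
python3 - <<'E'
from h import *
print({k:np.round(v,3) for k,v in robot.get_obs().items()})
ims=[]
for n in["scene","top"]:
    c=robot.camera(n);np.savez(n,**c);ims.append(cv2.cvtColor(c["image"],cv2.COLOR_RGB2BGR))
    Q=cloud(c)
    for t in["key_large","key_small","key_block","vise","heat_sink","well_mouth"]:
        for r in robot.recognise(n,t)[:3]:
            u,v,w,h=r["rect"];q=Q[min(383,int(v)),min(511,int(u))]
            print(n,t,np.round(r["rect"]),round(r["confidence"],2),np.round(q,3))
cv2.imwrite("pics/a.png",cv2.resize(np.vstack(ims),(800,1200))[:600]);cv2.imwrite("pics/b.png",cv2.resize(ims[1],(800,600)))
cv2.imwrite("pics/a.png",cv2.resize(ims[0],(800,600)))
E
```

```text
pics
{'t': np.float64(0.0), 'qpos': array([-1.556,  0.182,  1.608, -0.   ,  1.354, -0.206]), 'joint_velocities': array([ 0.003,  0.001, -0.003, -0.   , -0.   , -0.   ]), 'effort': array([-1.0000e-03, -4.4487e+01, -3.5134e+01, -0.0000e+00,  9.0000e-03,
        0.0000e+00]), 'tool_pos': array([ 0.126, -0.56 ,  0.23 ]), 'tcp_rot': array([-3.14 , -0.   ,  0.221]), 'force': array([-0.012, -0.366,  0.547]), 'ft_torque': array([ 0.009,  0.022, -0.001]), 'grasp_force': np.float64(0.0), 'gripper_width': np.float64(0.085)}
scene key_large [374. 204.  22.  61.] 0.72 [ 0.476 -0.001  0.112]
scene key_small [332. 225.  18.  45.] 0.72 [0.487 0.074 0.083]
scene key_block [348. 248.  87.  54.] 0.9 [0.468 0.051 0.04 ]
scene vise [246. 214.  85.  90.] 0.89 [0.614 0.181 0.06 ]
scene heat_sink [254. 194.  47.  42.] 0.86 [0.65  0.147 0.077]
scene heat_sink [162. 250.  54.  49.] 0.86 [0.647 0.34  0.009]
scene heat_sink [242. 214.  56.  48.] 0.57 [0.63  0.181 0.052]
top key_large [345. 245.  22.  15.] 0.67 [0.485 0.001 0.155]
top key_small [302. 240.  12.  10.] 0.59 [0.494 0.085 0.126]
top key_small [343. 246.  22.  21.] 0.35 [0.482 0.005 0.154]
top key_block [317. 245.  66.  31.] 0.55 [0.488 0.039 0.044]
top vise [267. 176.  82.  78.] 0.59 [0.647 0.164 0.077]
top heat_sink [191. 185.  39.  32.] 0.89 [0.627 0.347 0.048]
top heat_sink [282. 165.  39.  38.] 0.69 [0.675 0.128 0.062]
top heat_sink [342. 247.  27.  18.] 0.16 [0.482 0.005 0.154]
```

View pics/a.png

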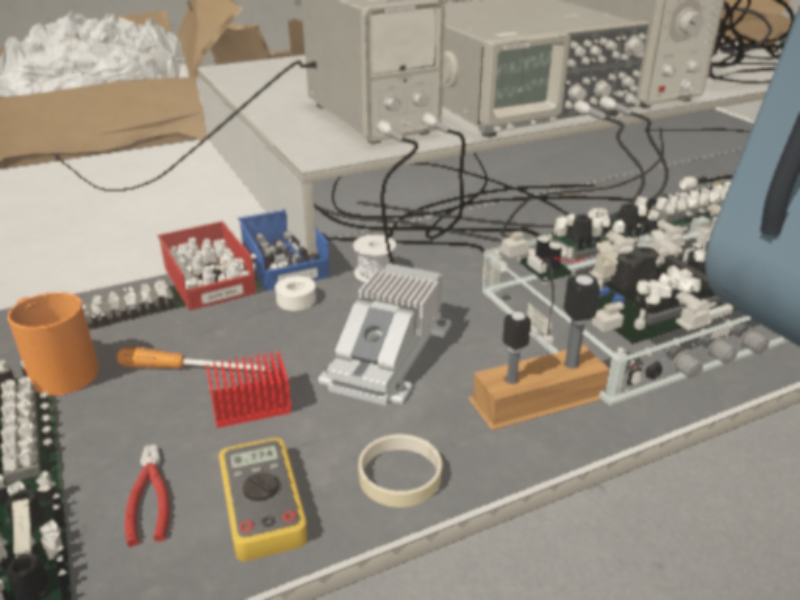

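View pics/b.png

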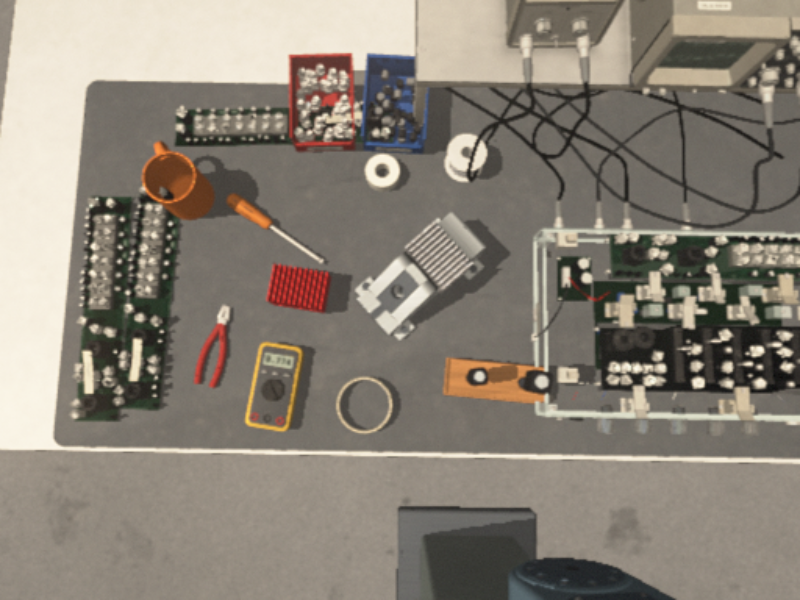

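Top view: large key at about top-camera (345,245), grip top z≈0.155 (expected 0.156). The thinner key is at (302,240), z≈0.126. The grey heat sink in the vise is at (282,165), and the red look-alike at (191,185). The large key is my choice; next I measure its geometry.

```bash
cat > m.py <<'E'
from h import *
o=robot.get_obs();w=robot.camera("wrist");print(np.round(w["hand_eye"],3).tolist(),np.round(w["mtx"],1).tolist())
for n in["scene","top"]:
    c=dict(np.load(n+".npz"));Q=cloud(c);P=Q.reshape(-1,3);P=P[~np.isnan(P[:,0])]
    for nm,ctr,lo in(("large",(.482,.003),.118),("small",(.492,.08),.095)):
        m=(np.hypot(P[:,0]-ctr[0],P[:,1]-ctr[1])<.035)&(P[:,2]>lo)&(P[:,2]<.17);g=P[m]
        t=g[g[:,2]>np.percentile(g[:,2],97)-.008]
        print(n,nm,len(g),"min",g.min(0).round(4),"max",g.max(0).round(4),"top n",len(t),t.mean(0).round(4),cv2.minAreaRect((t[:,:2]*1000).astype(np.float32)))
    m=(abs(P[:,0]-.485)<.06)&(abs(P[:,1]-.04)<.12)&(abs(P[:,2]-.042)<.005)
    print(n,"block",cv2.minAreaRect((P[m][:,:2]*1000).astype(np.float32)),m.sum())
    # vise slope: local plane normals
    m=(np.hypot(P[:,0]-.65,P[:,1]-.16)<.13)&(P[:,2]>.025);V=P[m]
    from scipy.spatial import cKDTree
    T=cKDTree(V);N=[]
    for p,i in zip(V,T.query_ball_point(V,.012)):
        if len(i)<6:N.append([0,0,0]);continue
        u,s,vt=np.linalg.svd(V[i]-V[i].mean(0));N.append(vt[2]*np.sign(vt[2][2]))
    N=np.array(N);tl=np.degrees(np.arccos(np.clip(N[:,2],0,1)));s=(tl>22)&(tl<38)&(V[:,2]>.04)&(V[:,2]<.078)&(np.hypot(V[:,0]-.62,V[:,1]-.19)<.06)
    S=V[s];print(n,"slope",s.sum(),S.mean(0).round(4))
    # ransac plane
    rng=np.random.default_rng(0);best=0
    for _ in range(800):
        a,b,cc=S[rng.choice(len(S),3,False)];nn=np.cross(b-a,cc-a);nn/=np.linalg.norm(nn)+1e-12;nn*=np.sign(nn[2])
        if not .8<nn[2]<.93:continue
        k=abs((S-a)@nn)<.0015
        if k.sum()>best:best=k.sum();K=k
    A=S[K];nn=np.linalg.svd(A-A.mean(0))[2][2];nn*=np.sign(nn[2])
    print("plane",best,A.mean(0).round(4),nn.round(3),"tilt",np.degrees(np.arccos(nn[2])).round(1),"vise yaw",np.degrees(np.arctan2(-nn[1],-nn[0])).round(1),A.min(0).round(3),A.max(0).round(3))
E
python3 m.py
python3 - <<'E'
from h import *
c=dict(np.load("top.npz"));im=cv2.cvtColor(c["image"],cv2.COLOR_RGB2BGR)[125:265,215:375]
d=dict(np.load("scene.npz"));im2=cv2.cvtColor(d["image"],cv2.COLOR_RGB2BGR)[150:290,200:300]
im2=cv2.resize(im2,(400,560),interpolation=cv2.INTER_CUBIC)
cv2.imwrite("pics/c.png",np.hstack([cv2.resize(im,(400,560),interpolation=cv2.INTER_CUBIC)*1,im2]) if 0 else np.hstack([cv2.resize(im[:,:100],(400,560),interpolation=cv2.INTER_CUBIC),im2]))
E
```

```text
[[0.0, -0.95, -0.311, 0.081], [1.0, -0.0, 0.001, 0.0], [-0.001, -0.311, 0.95, -0.143], [0.0, 0.0, 0.0, 1.0]] [[297.3, 0.0, 255.6], [0.0, 297.3, 193.1], [0.0, 0.0, 1.0]]
scene large 513 min [ 0.4697 -0.018   0.118 ] max [0.5036 0.0137 0.1567] top n 190 [ 4.839e-01 -4.000e-04  1.529e-01] ((486.5675964355469, -2.188518524169922), (28.48228645324707, 30.16542625427246), 78.099365234375)
scene small 346 min [0.4799 0.0632 0.0951] max [0.504  0.0901 0.1289] top n 135 [0.4904 0.0782 0.1248] ((491.9720458984375, 75.83387756347656), (23.00200843811035, 25.57200813293457), 5.93834114074707)
scene block ((485.5111389160156, 13.06353759765625), (203.8986053466797, 74.96788024902344), 76.9259262084961) 1519
scene slope 898 [0.6232 0.1911 0.0607]
plane 651 [0.6224 0.1915 0.0605] [-0.335  0.364  0.869] tilt 29.6 vise yaw -47.4 [0.583 0.146 0.046] [0.663 0.233 0.076]
top large 241 min [ 0.4701 -0.0194  0.1203] max [0.5024 0.0119 0.1583] top n 188 [ 0.4865 -0.0039  0.1544] ((486.8150634765625, -4.656892776489258), (30.14229393005371, 29.578289031982422), 84.09578704833984)
top small 134 min [0.4814 0.0629 0.0966] max [0.5056 0.088  0.1313] top n 110 [0.4929 0.0754 0.1266] ((492.7114562988281, 74.7227783203125), (23.467262268066406, 23.42091178894043), 10.27497386932373)
top block ((484.01934814453125, 12.096694946289062), (200.2392578125, 71.4754867553711), 77.04792022705078) 1008
top slope 637 [0.6217 0.1903 0.0611]
plane 428 [0.621  0.1909 0.0612] [-0.335  0.368  0.867] tilt 29.9 vise yaw -47.7 [0.578 0.147 0.045] [0.664 0.231 0.076]
```

View pics/c.png

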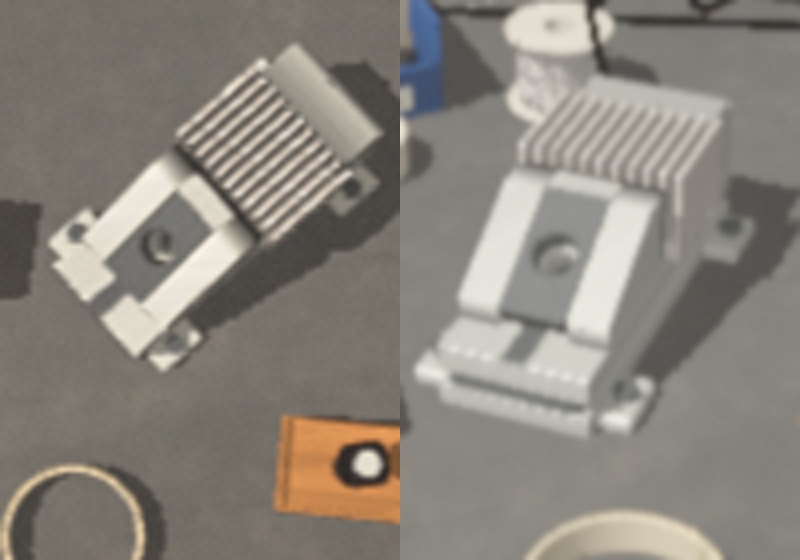

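The close crop confirms the choice: the well hole is at top (255,186) and scene (239,214). The big key's grip is 30 mm square with its top at z 0.156, and the slope tilts 30° with vise yaw about -47.5°. Moving above the large key now.

```bash
python3 -m pendant '[[0.12,-0.12,-0.06,0,0,-30,1],[0.474,-0.464,-0.05,0,0,-128,1],[0.474,-0.464,-0.05,0,0,-128,1],[0.474,-0.464,-0.05,0,0,-128,1],[0.474,-0.464,-0.05,0,0,-128,1],[0.474,-0.464,-0.05,0,0,-128,1],[0.474,-0.464,-0.05,0,0,-128,1],[0.474,-0.464,-0.05,0,0,-128,1],[0.474,-0.464,-0.05,0,0,-128,1],[0.474,-0.464,-0.05,0,0,-128,1],[0.474,-0.464,-0.05,0,0,-128,1],[0.474,-0.464,-0.05,0,0,-128,1]]'
cat >> h.py <<'E'
def wcloud(o,c):
    z=c["range_z"];K=c["mtx"];v,u=np.mgrid[:384,:512]
    a=np.stack([(u-K[0,2])/K[0,0],(v-K[1,2])/K[1,1]],-1);r=np.linalg.norm(a,axis=-1)+1e-9
    P=np.dstack([a*(np.tan(r)/r)[...,None],np.ones_like(r)])*z[...,None]
    H=c["hand_eye"];T=P@H[:3,:3].T+H[:3,3];Q=T@R.from_euler('xyz',o["tcp_rot"]).as_matrix().T+o["tool_pos"];Q[z==0]=np.nan
    return Q
E
cat > k.py <<'E'
from h import *
import sys
o=robot.get_obs();w=robot.camera("wrist");Q=wcloud(o,w);P=Q.reshape(-1,3);P=P[~np.isnan(P[:,0])]
np.savez("wrist",o=np.r_[o["tool_pos"],o["tcp_rot"]],**w)
print({k:np.round(o[k],4).tolist() for k in("t","qpos","tool_pos","tcp_rot","force","gripper_width")})
for nm,ctr,h in(("large",(.487,-.003),.156),("small",(.492,.076),.128)):
    m=(np.hypot(P[:,0]-ctr[0],P[:,1]-ctr[1])<.03)&(abs(P[:,2]-h)<.005);t=P[m]
    print(nm,len(t),np.median(t,0).round(4),cv2.minAreaRect((t[:,:2]*1000).astype(np.float32)))
for s in(.05,.09,.13):
    m=(abs(P[:,0]-.487)<.06)&(P[:,2]>.05)&(P[:,2]<.3)&(abs(P[:,1]+.004)>.02)&(abs(P[:,1]+.03)<s)
    print("obst",m.sum(),P[m].min(0).round(3) if m.any() else 0,P[m].max(0).round(3) if m.any() else 0)
cv2.imwrite("pics/%s.png"%sys.argv[1],cv2.resize(cv2.cvtColor(w["image"],cv2.COLOR_RGB2BGR),(800,600)))
E
python3 k.py d
```

```text
t: 2.25
tool_pos: [0.4879, -0.0018, 0.2814]
tcp_rot: [3.141, 0.0, 2.465]
force: [-0.2, -0.2, -1.1]
gripper_width: 0.0855
grasp_force: 0.0
{'t': 2.25, 'qpos': [-0.248, -0.0596, 1.7584, 0.0006, 1.4424, -1.1425], 'tool_pos': [0.4879, -0.0018, 0.2814], 'tcp_rot': [3.1409, 0.0, 2.4652], 'force': [-0.2381, -0.2369, -1.0699], 'gripper_width': 0.0855}
large 904 [ 0.4878 -0.0039  0.1561] ((489.1840515136719, -5.152153015136719), (30.169506072998047, 30.322343826293945), 78.15230560302734)
small 501 [0.4939 0.0741 0.1277] ((495.0277099609375, 74.67058563232422), (23.504545211791992, 24.61895751953125), 10.054451942443848)
obst 1135 [ 0.438 -0.08   0.05 ] [ 0.547 -0.028  0.3  ]
obst 2186 [ 0.434 -0.12   0.05 ] [0.547 0.043 0.3  ]
obst 5060 [ 0.427 -0.16   0.05 ] [0.547 0.087 0.3  ]
```

View pics/d.png

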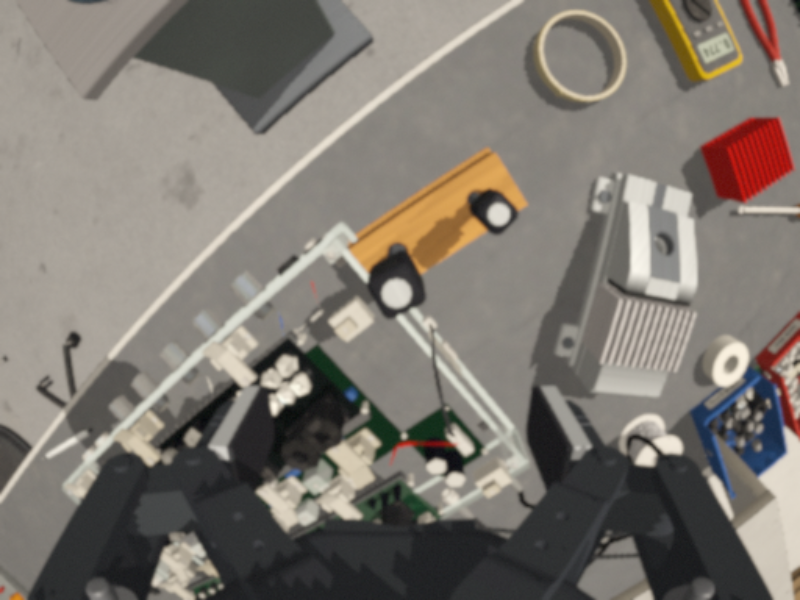

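```bash
python3 - <<'E'
from h import *
c=dict(np.load("wrist.npz"));o=dict(tool_pos=c["o"][:3],tcp_rot=c["o"][3:])
P=wcloud(o,c).reshape(-1,3);t=dict(np.load("top.npz"));T=cloud(t).reshape(-1,3)
for n,X in(("w",P),("t",T)):
    print(n)
    for y in np.arange(-.14,.12,.01):
        m=(abs(X[:,1]-y)<.005)&(abs(X[:,0]-.487)<.13)&(X[:,2]<.25)
        r=[]
        for x in np.arange(.42,.56,.02):
            k=m&(abs(X[:,0]-x)<.01);r.append(round(float(X[k,2].max()),3) if k.any() else None)
        print(round(y,2),r)
m=(np.hypot(P[:,0]-.488,P[:,1]+.004)<.035)&(P[:,2]>.105)&(P[:,2]<.17);g=P[m]
tp=g[g[:,2]>.152];print(tp.mean(0),len(tp));
(cx,cy),_,a=cv2.minAreaRect((tp[:,:2]*1000).astype(np.float32));print(cx,cy,a)
# block holes / shaft low
for lo,hi in((.05,.065),(.065,.08),(.08,.1)):
    s=P[(np.hypot(P[:,0]-.488,P[:,1]+.004)<.03)&(P[:,2]>lo)&(P[:,2]<hi)];print(lo,len(s),s.mean(0) if len(s) else 0)
E
```

```text
w
-0.14 [0.048, 0.078, 0.102, 0.105, 0.109, 0.106, 0.127, 0.127]
-0.13 [0.051, 0.072, 0.053, 0.1, 0.109, 0.109, 0.127, 0.127]
-0.12 [0.049, 0.07, 0.05, 0.106, 0.109, 0.109, 0.126, 0.127]
-0.11 [0.005, 0.071, 0.004, 0.089, 0.104, 0.087, 0.126, 0.124]
-0.1 [0.004, 0.07, 0.004, 0.09, 0.086, None, 0.003, 0.09]
-0.09 [0.004, 0.073, 0.024, 0.022, 0.003, None, 0.004, 0.003]
-0.08 [0.004, 0.073, 0.025, 0.003, 0.004, None, 0.004, 0.004]
-0.07 [0.003, 0.072, 0.004, 0.088, 0.1, 0.09, 0.005, 0.004]
-0.06 [0.004, 0.072, 0.007, 0.006, 0.103, 0.09, 0.004, 0.004]
-0.05 [0.003, 0.07, 0.069, 0.006, 0.09, 0.089, 0.003, 0.003]
-0.04 [0.004, 0.076, 0.077, 0.069, None, 0.069, 0.07, 0.07]
-0.03 [0.004, 0.075, 0.076, 0.075, None, 0.075, 0.076, 0.084]
-0.02 [0.004, 0.004, 0.044, 0.157, 0.157, None, 0.003, 0.064]
-0.01 [0.004, 0.004, 0.044, 0.159, 0.159, 0.003, 0.004, 0.004]
0.0 [0.004, 0.005, 0.043, 0.159, 0.159, 0.044, 0.004, 0.004]
0.01 [0.004, 0.004, 0.044, 0.158, 0.157, 0.044, 0.003, 0.003]
0.02 [0.004, 0.003, 0.044, 0.045, 0.045, 0.044, 0.004, 0.005]
0.03 [0.004, 0.004, 0.044, 0.044, 0.044, 0.044, 0.004
[... 1610 characters left out ...]
, 0.003]
0.04 [0.004, 0.006, 0.044, 0.045, 0.045, 0.044, 0.002, 0.005]
0.05 [0.004, 0.006, 0.043, 0.045, 0.044, 0.044, 0.004, 0.004]
0.06 [0.003, 0.004, 0.044, 0.129, 0.125, 0.043, 0.004, 0.004]
0.07 [0.003, 0.005, 0.044, 0.128, 0.13, 0.045, 0.004, 0.004]
0.08 [0.004, 0.004, 0.043, 0.13, 0.131, 0.044, 0.003, 0.003]
0.09 [0.005, 0.004, 0.042, 0.123, 0.126, 0.045, 0.003, 0.005]
0.1 [0.003, 0.004, 0.005, 0.045, 0.044, 0.044, 0.004, 0.005]
0.11 [0.003, 0.003, 0.039, 0.045, 0.043, 0.042, 0.002, 0.005]
[ 0.48819283 -0.00425036  0.15599048] 873
489.0023193359375 -4.882389068603516 78.15230560302734
0.05 21 [ 0.48333107 -0.00249952  0.05729537]
0.065 25 [ 0.48055185 -0.0247019   0.0701898 ]
0.08 0 0
```

The wrist view shows the large key's grip top at (395,290), next to the rack edge, and the smaller key at (493,210). Tall clutter near the key stays below 0.105 m. Grasping now, with tool yaw 168°, part-open fingers, and TCP at z ≈ 0.117.

```bash
python3 -m pendant '[[-0.002,-0.002,0.04,0,0,-10,0.25],[-0.002,-0.002,0.08,0,0,-20,0.25],[-0.002,-0.002,0.1,0,0,-27,0.25],[-0.002,-0.002,0.12,0,0,-27,0.25],[-0.002,-0.002,0.14,0,0,-27,0.25],[-0.002,-0.002,0.155,0,0,-27,0.25],[-0.002,-0.002,0.164,0,0,-27,0.25],[-0.002,-0.002,0.164,0,0,-27,0.25],[-0.002,-0.002,0.164,0,0,-27,-1],[-0.002,-0.002,0.164,0,0,-27,-1],[-0.002,-0.002,0.164,0,0,-27,-1],[-0.002,-0.002,0.164,0,0,-27,-1]]' 80
python3 - <<'E'
from h import *
# well mouth by ray-plane, then IK of wrist for the well pose
n=np.array([-.335,.366,.868]);n/=np.linalg.norm(n);p0=np.array([.6217,.1912,.0605])
for f,uv in(("scene",(239,213.7)),("top",(255,186.3))):
    c=dict(np.load(f+".npz"));W=np.linalg.inv(c["world_to_cam"]);d=W[:3,:3]@np.linalg.solve(c["mtx"],[*uv,1]);o=W[:3,3]
    print(f,(o+d*((p0-o)@n)/(d@n)).round(4))
    Q=cloud(c)
    for r in robot.recognise(f,"well_mouth"):print(r)
E
```

```text
t: 3.8
tool_pos: [0.488, -0.0072, 0.1182]
tcp_rot: [3.141, 0.002, 2.926]
force: [-0.0, 1.2, 5.9]
gripper_width: 0.0294
grasp_force: 79.3
scene [0.6203 0.1911 0.06  ]
top [0.6217 0.1897 0.0611]
```

```bash
python3 -m pendant '[[0,0,-0.01,0,0,0,-1],[0,0,-0.03,0,0,0,-1],[0,0,-0.06,0,0,0,-1],[0,0,-0.1,0,0,0,-1],[0,0,-0.14,0,0,0,-1],[0,0,-0.17,0,0,0,-1],[0,0,-0.17,0,0,0,-1]]'
cat > plan.py <<'E'
from h import *
import sys
def fk(q,p=None):
    q1,q2,q3,q4,q5,q6=q;E=lambda a,t:R.from_euler(a,t)
    return E('z',q1)*E('y',q2+q3)*E('z',q4)*E('y',q5)*E('z',q6+np.pi/2)
def wrist(Rt,q1,p):
    M=(R.from_euler('z',q1)*R.from_euler('y',p)).inv()*Rt*R.from_euler('z',-np.pi/2)
    return M.as_euler('ZYZ')
E
python3 - <<'E'
from plan import *
o=robot.get_obs();print(np.degrees((fk(o["qpos"]).inv()*R.from_euler('xyz',o["tcp_rot"])).magnitude()),o["qpos"].round(3))
n=np.array([-.335,.366,.868]);n/=np.linalg.norm(n)
b=R.align_vectors([-n],[[0,0,1]])[0]
for q1 in(.1,):
  for p in(1.6,1.8,2.0):
    for tw in range(-180,180,60):
        Rt=b*R.from_euler('z',tw,degrees=True);print(p,tw,np.degrees(wrist(Rt,q1,p)).round(),np.degrees(np.arctan2(*Rt.as_matrix()[[1,0],0])).round())
E
```

```text
t: 4.78
tool_pos: [0.488, -0.0079, 0.2896]
tcp_rot: [-3.141, 0.004, 2.926]
force: [0.6, -0.1, -3.2]
gripper_width: 0.0288
grasp_force: 80.0
1.2301895645838899e-14 [-2.590e-01 -6.700e-02  1.750e+00 -1.000e-03  1.455e+00 -1.615e+00]
1.6 -180 [ -25.   71. -165.] -99.0
1.6 -120 [ -25.   71. -105.] -153.0
1.6 -60 [-25.  71. -45.] 147.0
1.6 0 [-25.  71.  15.] 81.0
1.6 60 [-25.  71.  75.] 27.0
1.6 120 [-25.  71. 135.] -33.0
1.8 -180 [ -27.   61. -159.] -99.0
1.8 -120 [-27.  61. -99.] -153.0
1.8 -60 [-27.  61. -39.] 147.0
1.8 0 [-27.  61.  21.] 81.0
1.8 60 [-27.  61.  81.] 27.0
1.8 120 [-27.  61. 141.] -33.0
2.0 -180 [ -31.   51. -153.] -99.0
2.0 -120 [-31.  51. -93.] -153.0
2.0 -60 [-31.  51. -33.] 147.0
2.0 0 [-31.  51.  27.] 81.0
2.0 60 [-31.  51.  87.] 27.0
2.0 120 [-31.  51. 147.] -33.0
```

```bash
cat >> plan.py <<'E'
def delta(pos,Rt):
    o=robot.get_obs();C=R.from_euler('xyz',o["tcp_rot"])
    print("shift",C.inv().apply(np.array(pos)-o["tool_pos"]).round(4),"rot",np.degrees((C.inv()*Rt).as_rotvec()).round(2),"q",np.degrees(o["qpos"]).round(0),"F",o["force"].round(1))
E
python3 - <<'E'
from plan import *
n=np.array([-.335,.366,.868]);n/=np.linalg.norm(n)
b=R.align_vectors([-n],[[0,0,1]])[0]*R.from_euler('z',-180,degrees=True)
delta(np.array([.621,.1905,.0605])+.173*n,b)
E
```

```text
shift [-0.017   0.2718  0.0787] rot [ 33.13  -3.48 -94.93] q [-15.  -4. 100.  -0.  83. -93.] F [ 0.6 -0.1 -3.2]
```

```bash
python3 -m pendant '[[-0.003,0.05,-0.03,0,0,-5,-1],[-0.006,0.11,-0.03,3,0,-15,-1],[-0.01,0.17,-0.01,10,-1,-29,-1],[-0.017,0.23,0.04,14,-2,-40,-1],[-0.017,0.272,0.079,17,-2,-50,-1],[-0.017,0.272,0.079,21,-2,-60,-1],[-0.017,0.272,0.079,25,-3,-70,-1],[-0.017,0.272,0.079,28,-3,-80,-1],[-0.017,0.272,0.079,31,-3,-90,-1],[-0.017,0.272,0.079,33.1,-3.5,-95,-1],[-0.017,0.272,0.079,33.1,-3.5,-95,-1],[-0.017,0.272,0.079,33.1,-3.5,-95,-1]]'
cat > v.py <<'E'
from plan import *
import sys
o=robot.get_obs();w=robot.camera("wrist");np.savez("wrist",o=np.r_[o["tool_pos"],o["tcp_rot"]],**w)
print(np.degrees(o["qpos"]).round(1),o["tool_pos"].round(4))
for r in robot.recognise("wrist","well_mouth"):print("well",r)
for r in robot.recognise("wrist","key_large")[:2]:print("key",r)
im=cv2.cvtColor(w["image"],cv2.COLOR_RGB2BGR);cv2.imwrite("pics/%s.png"%sys.argv[1],cv2.resize(im,(800,600),interpolation=cv2.INTER_CUBIC))
E
python3 v.py e
```

```text
t: 6.28
tool_pos: [0.5615, 0.2544, 0.2073]
tcp_rot: [-2.749, -0.34, -1.729]
force: [-0.3, -0.1, -1.9]
gripper_width: 0.0289
grasp_force: 80.8
[  27.5   15.7   93.6  -31.3   66.2 -135.6] [0.5615 0.2544 0.2073]
key {'rect': [254.1, 250.1, 69.6, 130.1], 'confidence': 0.96}
```

View pics/e.png

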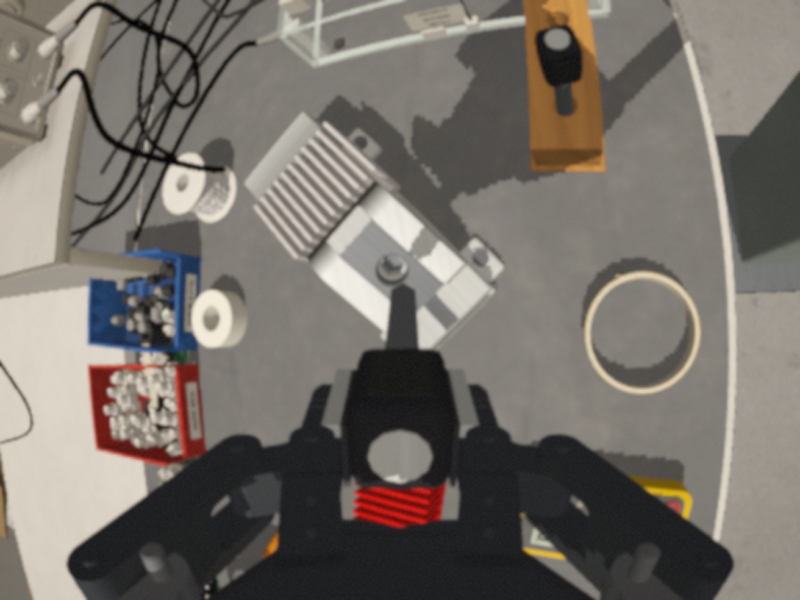

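The tip is at (402,290) and the well mouth at (393,267), straight ahead of it. Working out both in the tool frame, where the camera bias cancels.

```bash
cat > w.py <<'E'
from plan import *
c=dict(np.load("wrist.npz"));o=dict(tool_pos=c["o"][:3],tcp_rot=c["o"][3:]);Q=wcloud(o,c)
H=c["hand_eye"];K=c["mtx"];C=R.from_euler('xyz',o["tcp_rot"])
def proj(p): # tool point -> pixel
    q=np.linalg.inv(H)@np.r_[p,1];r=np.hypot(q[0],q[1]);th=np.arctan2(r,q[2]);return K[:2,2]+K[0,0]*th*q[:2]/r
def ray(uv):
    a=(np.array(uv)-K[:2,2])/K[0,0];r=np.hypot(*a);return H[:3,:3]@np.r_[a/r*np.sin(r),np.cos(r)],H[:3,3]
T=C.inv().apply((Q-o["tool_pos"]).reshape(-1,3)).reshape(Q.shape)
print("tip proj",proj([0,0,.113])*800/512,"side",proj([0,0,.06])*800/512)
g=cv2.cvtColor(c["image"],cv2.COLOR_RGB2GRAY)
u0,v0=251.5,170.9
v,u=np.mgrid[:384,:512];m=(np.hypot(u-u0,v-v0)<32)&(np.hypot(u-u0,v-v0)>13)&~np.isnan(Q[...,0])&(v<v0+8)
A=Q[m];A=A[(A[:,2]>.04)&(A[:,2]<.085)]
best=0;rng=np.random.default_rng(1)
for _ in range(1500):
    a,b,d=A[rng.choice(len(A),3,False)];nn=np.cross(b-a,d-a);nn/=np.linalg.norm(nn)+1e-12;nn*=np.sign(nn[2])
    if not .83<nn[2]<.9:continue
    k=abs((A-a)@nn)<.0012
    if k.sum()>best:best=k.sum();k0=k
B=A[k0];pc=B.mean(0);n=np.linalg.svd(B-pc)[2][2];n*=np.sign(n[2])
print("plane",best,len(A),pc.round(4),n.round(4),"tilt",np.degrees(np.arccos(n[2])).round(1),"yaw",np.degrees(np.arctan2(-n[1],-n[0])).round(1))
d,oo=ray((u0,v0));d=C.apply(d);oo=C.apply(oo)+o["tool_pos"]
M=oo+d*((pc-oo)@n)/(d@n);print("mouth world",M.round(4),"in tool",C.inv().apply(M-o["tool_pos"]).round(4), "n in tool",C.inv().apply(n).round(3))
e=(A-M)@n;print("res",np.percentile(e,[5,50,95]).round(4))
x=u0-40;im=cv2.cvtColor(c["image"],cv2.COLOR_RGB2BGR)[130:230,190:310]
cv2.imwrite("pics/f.png",cv2.resize(im,(720,600),interpolation=cv2.INTER_CUBIC))
E
python3 w.py
```

```text
tip proj [400.97363217 295.56902047] side [401.28227937 329.31290101]
plane 1478 1633 [0.6198 0.1778 0.0668] [-0.3377  0.3659  0.8672] tilt 29.9 yaw -47.3
mouth world [0.6219 0.1897 0.0626] in tool [ 0.003  -0.0054  0.1695] n in tool [-0.002  0.009 -1.   ]
res [-0.0011  0.      0.0012]
```

View pics/f.png

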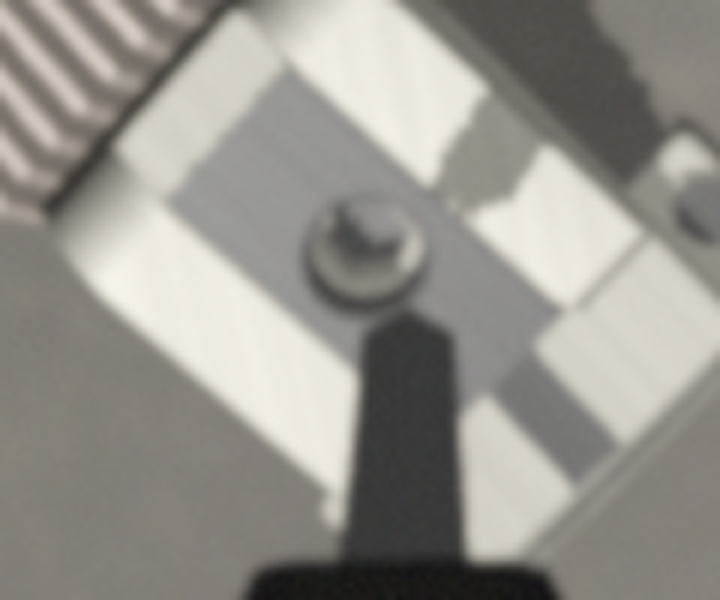

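```bash
python3 -m pendant '[[0.001,-0.0074,0.02,0,0,0,-1],[0.001,-0.0074,0.04,0,0,0,-1],[0.001,-0.0074,0.05,0,0,0,-1],[0.001,-0.0074,0.052,0,0,0,-1],[0.001,-0.0074,0.052,0,0,0,-1]]'
python3 v.py g; python3 - <<'E'
import cv2,numpy as np
c=np.load("wrist.npz");im=cv2.cvtColor(c["image"],cv2.COLOR_RGB2BGR)[130:230,190:310]
cv2.imwrite("pics/g2.png",cv2.resize(im,(720,600),interpolation=cv2.INTER_CUBIC))
E
```

```text
t: 7.05
tool_pos: [0.586, 0.2348, 0.166]
tcp_rot: [-2.747, -0.34, -1.726]
force: [-0.5, -0.4, -0.9]
gripper_width: 0.0288
grasp_force: 80.8
[  24.7   19.3   94.2  -32.4   61.1 -135.7] [0.586  0.2348 0.166 ]
key {'rect': [253.3, 250.6, 69.3, 131.5], 'confidence': 0.56}
```

View pics/g2.png

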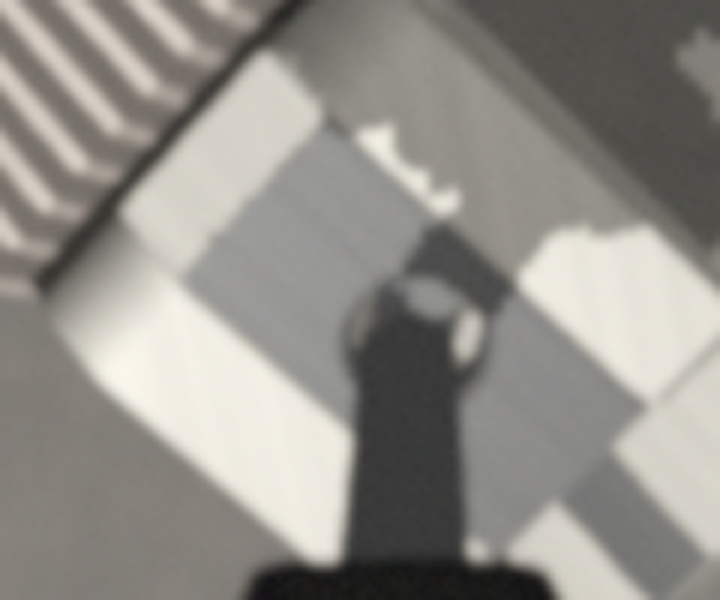

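Tip is at (408,335) and the mouth centre at about (417,345-353), so the tip is roughly 2 mm off. Correcting that, then entering the well.

```bash
python3 -m pendant '[[-0.002,0.0012,0.002,0,0,0,-1],[-0.002,0.0012,0.006,0,0,0,-1],[-0.002,0.0012,0.01,0,0,0,-1],[-0.002,0.0012,0.012,0,0,0,-1],[-0.002,0.0012,0.012,0,0,0,-1]]'
```

```text
t: 7.82
tool_pos: [0.589, 0.2321, 0.1542]
tcp_rot: [-2.748, -0.34, -1.726]
force: [0.0, -0.0, -1.9]
gripper_width: 0.0292
grasp_force: 80.8
```

```bash
python3 -m pendant '[[0,0,0.002,0,0,0,-1],[0,0,0.004,0,0,0,-1],[0,0,0.006,0,0,0,-1],[0,0,0.006,0,0,0,-1]]'
```

```text
t: 8.32
tool_pos: [0.591, 0.23, 0.149]
tcp_rot: [-2.748, -0.34, -1.726]
force: [-0.3, -1.2, -2.4]
gripper_width: 0.029
grasp_force: 80.8
```

```bash
python3 -m pendant '[[0,0,0.001,0,0,0,-1],[0,0,0.002,0,0,0,-1],[0,0,0.002,0,0,0,-1]]';python3 -m pendant '[[0,0,0.001,0,0,0,-1],[0,0,0.002,0,0,0,-1],[0,0,0.002,0,0,0,-1]]'
```

```text
t: 8.7
tool_pos: [0.5918, 0.2294, 0.1477]
tcp_rot: [-2.747, -0.34, -1.726]
force: [-1.1, 0.0, -0.8]
gripper_width: 0.0293
grasp_force: 80.8
t: 9.07
tool_pos: [0.5924, 0.229, 0.1469]
tcp_rot: [-2.747, -0.34, -1.726]
force: [-4.6, 1.2, 6.2]
gripper_width: 0.0292
grasp_force: 82.1
```

```bash
python3 -m pendant '[[0,0,0.0005,0,0,5,-1],[0,0,0.001,0,0,10,-1],[0,0,0.001,0,0,15,-1],[0,0,0.001,0,0,20,-1]]';python3 -m pendant '[[0,0,0.0005,0,0,5,-1],[0,0,0.0005,0,0,10,-1],[0,0,0.0005,0,0,15,-1],[0,0,0.0005,0,0,20,-1]]'
```

```text
t: 9.57
tool_pos: [0.5925, 0.2277, 0.1457]
tcp_rot: [-2.659, -0.191, -2.057]
force: [-1.7, -2.2, -0.1]
gripper_width: 0.0289
grasp_force: 80.9
t: 10.07
tool_pos: [0.5927, 0.2262, 0.1446]
tcp_rot: [-2.625, -0.025, -2.365]
force: [-0.6, -4.9, 1.4]
gripper_width: 0.0289
grasp_force: 80.9
```

```bash
python3 -m pendant '[[0,0,0.001,0,0,0,-1],[0,0,0.002,0,0,0,-1],[0,0,0.002,0,0,0,-1]]';python3 - <<'E'
from plan import *
n=np.array([-.3377,.3659,.8672]);o=robot.get_obs();C=R.from_euler('xyz',o["tcp_rot"])
M=np.array([.6219,.1897,.0626]);tip=o["tool_pos"]+C.as_matrix()[:,2]*.113
d=tip-M;print("depth",(-d@n).round(4),"lat tool",C.inv().apply(d+n*(-d@n)).round(4),"Ftool",C.inv().apply(o["force"]).round(1),"n tool",C.inv().apply(n).round(3),"q",np.degrees(o["qpos"]).round(0),"T",C.inv().apply(o["ft_torque"]).round(2))
E
```

```text
t: 10.45
tool_pos: [0.5934, 0.226, 0.1436]
tcp_rot: [-2.625, -0.026, -2.362]
force: [-3.4, -3.9, 5.9]
gripper_width: 0.0288
grasp_force: 81.6
depth 0.0198 lat tool [-0.0031 -0.0001 -0.    ] Ftool [ 5.3 -3.2 -4.8] n tool [ 0.005  0.005 -1.   ] q [ 24.  21.  95. -33.  59. -95.] T [ 0.69  1.74 -0.1 ]
```

```bash
cat > f.py <<'E'
from plan import *
n=np.array([-.3377,.3659,.8672]);o=robot.get_obs();C=R.from_euler('xyz',o["tcp_rot"])
M=np.array([.6219,.1897,.0626]);tip=o["tool_pos"]+C.as_matrix()[:,2]*.113
d=tip-M;print("depth",(-d@n).round(4),"lat tool",C.inv().apply(d+n*(-d@n)).round(4),"Ftool",C.inv().apply(o["force"]).round(1),"n tool",C.inv().apply(n).round(3),"q6",np.degrees(o["qpos"][5]).round(0),"T",C.inv().apply(o["ft_torque"]).round(2))
E
python3 -m pendant '[[0.001,-0.0006,-0.001,0,0,0,-1],[0.0018,-0.001,-0.001,0,0,0,-1],[0.0018,-0.001,-0.0005,0,0,0,-1]]'>/dev/null; python3 f.py
python3 -m pendant '[[0,0,0.0005,0,0,5,-1],[0,0,0.001,0,0,10,-1],[0,0,0.001,0,0,15,-1]]'>/dev/null; python3 f.py
```

```text
depth 0.0197 lat tool [-0.0025 -0.0001 -0.    ] Ftool [ 2.2 -2.7 -1. ] n tool [ 0.003  0.006 -1.   ] q6 -95.0 T [ 0.52  0.77 -0.03]
depth 0.02 lat tool [-0.0023  0.0002 -0.    ] Ftool [ 4.1 -4.6 -3.2] n tool [ 0.005  0.004 -1.   ] q6 -80.0 T [ 1.03  1.24 -0.07]
```

```bash

python3 -m pendant '[[0.001,-0.001,-0.0005,0,0,0,-1],[0.001,-0.001,-0.0005,0,0,0,-1]]'>/dev/null; python3 f.py
python3 -m pendant '[[0,0,0.0005,0,0,5,-1],[0,0,0.001,0,0,10,-1],[0,0,0.001,0,0,10,-1]]'>/dev/null; python3 f.py
python3 -m pendant '[[0,0,0.0005,0,0,5,-1],[0,0,0.001,0,0,10,-1],[0,0,0.001,0,0,10,-1]]'>/dev/null; python3 f.py
```

```text
depth 0.0199 lat tool [-0.0019  0.     -0.    ] Ftool [ 1.1 -2.3 -1.1] n tool [ 0.003  0.006 -1.   ] q6 -80.0 T [0.53 0.5  0.01]
depth 0.0202 lat tool [-0.0019  0.0001 -0.    ] Ftool [ 3.4 -3.9 -6.4] n tool [ 0.004  0.005 -1.   ] q6 -70.0 T [ 0.78  0.97 -0.02]
depth 0.0208 lat tool [-0.0018  0.0002 -0.    ] Ftool [  3.2  -5.  -10.4] n tool [ 0.005  0.004 -1.   ] q6 -60.0 T [ 1.07  1.09 -0.03]
```

```bash

python3 -m pendant '[[0.001,-0.001,-0.0015,0,0,0,-1],[0.002,-0.002,-0.0015,0,0,0,-1]]'>/dev/null; python3 f.py
python3 -m pendant '[[0,0,0.001,0,0,4,-1],[0,0,0.002,0,0,8,-1],[0,0,0.002,0,0,10,-1]]'>/dev/null; python3 f.py
python3 -m pendant '[[0,0,0.0005,0,0,4,-1],[0,0,0.001,0,0,8,-1],[0,0,0.001,0,0,10,-1]]'>/dev/null; python3 f.py
```

```text
depth 0.0205 lat tool [-0.0006 -0.0003 -0.    ] Ftool [-3.4  2.5  3.5] n tool [ 0.003  0.006 -1.   ] q6 -60.0 T [-0.79 -0.85 -0.01]
depth 0.021 lat tool [-0.0011 -0.0002 -0.    ] Ftool [ 0.5  0.6 -7.1] n tool [ 0.004  0.006 -1.   ] q6 -50.0 T [-0.21  0.23 -0.08]
depth 0.0215 lat tool [-0.0012 -0.0001 -0.    ] Ftool [  2.4  -0.8 -12.2] n tool [ 0.005  0.005 -1.   ] q6 -40.0 T [ 0.08  0.58 -0.1 ]
```

```bash

python3 -m pendant '[[0.0005,0,0.001,0,0,-4,-1],[0.0005,0,0.001,0,0,-8,-1],[0.0005,0,0.001,0,0,-8,-1]]'>/dev/null; python3 f.py
python3 -m pendant '[[0,0,0.001,0,0,4,-1],[0,0,0.002,0,0,8,-1],[0,0,0.002,0,0,8,-1]]'>/dev/null; python3 f.py; python3 v.py i;  python3 - <<'E'
import cv2,numpy as np
c=np.load("wrist.npz");im=cv2.cvtColor(c["image"],cv2.COLOR_RGB2BGR)[130:230,190:310]
cv2.imwrite("pics/i2.png",cv2.resize(im,(720,600),interpolation=cv2.INTER_CUBIC))
E
```

```text
depth 0.0237 lat tool [-0.0007 -0.0004 -0.    ] Ftool [-2.1  1.5 -2.9] n tool [ 0.004  0.005 -1.   ] q6 -48.0 T [-0.46 -0.51 -0.01]
depth 0.0251 lat tool [-0.0008 -0.0002 -0.    ] Ftool [ 0.1  1.3 -9.3] n tool [ 0.004  0.004 -1.   ] q6 -40.0 T [-0.37  0.01 -0.03]
[ 23.2  21.   95.4 -33.3  57.6 -40. ] [0.5933 0.2211 0.1396]
key {'rect': [255.4, 251.4, 68.6, 125.6], 'confidence': 0.62}
```

View pics/i2.png

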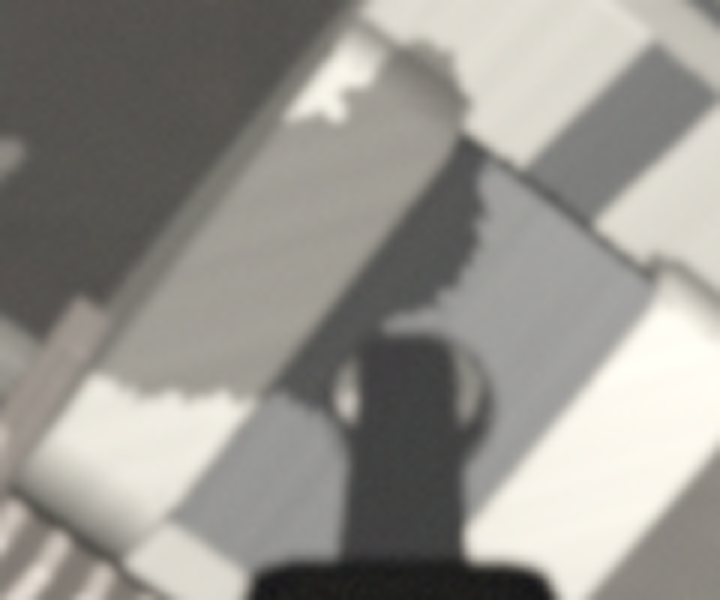

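The key is well inside the hole and sinking now (depth 21→25 mm). Wiggling it to the floor.

```bash

python3 -m pendant '[[0,0,0.002,0,0,-4,-1],[0,0,0.003,0,0,-6,-1],[0,0,0.003,0,0,-6,-1]]'>/dev/null; python3 f.py
python3 -m pendant '[[0,0,0.001,0,0,4,-1],[0,0,0.002,0,0,6,-1],[0,0,0.002,0,0,6,-1]]'>/dev/null; python3 f.py
```

```text
depth 0.0281 lat tool [-0.0009 -0.0003 -0.    ] Ftool [-0.6  1.6 -9.5] n tool [ 0.004  0.005 -1.   ] q6 -46.0 T [-0.47 -0.11  0.04]
depth 0.0284 lat tool [-0.0013 -0.0001 -0.    ] Ftool [  1.7  -1.1 -22.7] n tool [ 0.004  0.005 -1.   ] q6 -40.0 T [ 0.16  0.75 -0.04]
```

```bash
python3 -m pendant '[[0.0005,0,-0.0015,0,0,0,-1],[0.0005,0,-0.0015,0,0,0,-1]]'>/dev/null; python3 f.py
cat > s.py <<'E'
from h import *
import sys
o=robot.get_obs();np.save("pose_%s.npy"%sys.argv[1],np.r_[o["tool_pos"],o["qpos"]])
for n in["scene","top"]:
    np.savez(n+"_"+sys.argv[1],**robot.camera(n))
E
python3 s.py r0; python3 - <<'E'
from h import *
a=dict(np.load("scene_r0.npz"))["image"][150:260,190:300];b=dict(np.load("top_r0.npz"))["image"][125:235,215:325]
cv2.imwrite("pics/j.png",cv2.cvtColor(np.hstack([cv2.resize(x,(400,400),interpolation=cv2.INTER_CUBIC) for x in(a,b)]),cv2.COLOR_RGB2BGR))
E
```

```text
depth 0.0282 lat tool [-0.0008 -0.0003 -0.    ] Ftool [ -1.1   1.1 -11.1] n tool [ 0.004  0.004 -1.   ] q6 -40.0 T [-0.29 -0.17  0.02]
```

View pics/j.png

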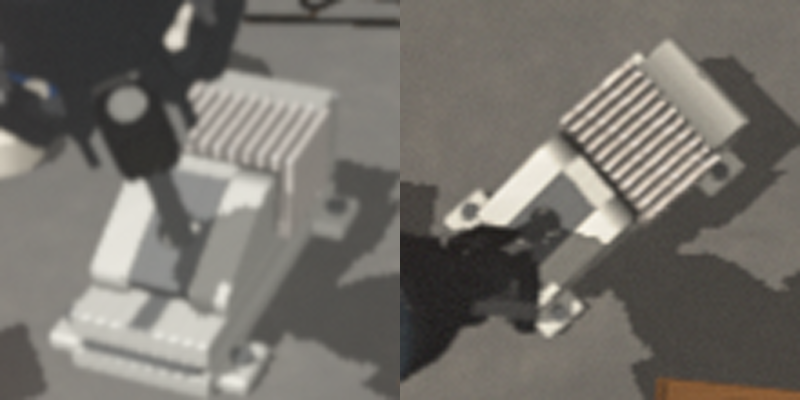

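```bash
cat > tr.py <<'E'
from h import *
import sys
vx=np.array([.678,-.735,0])
c0=dict(np.load("top.npz"));s0=dict(np.load("scene.npz"))
def poly(c,pts): return np.array([pix(c,p) for p in pts])
S0=np.array([.6219,.1897,.0])+vx*.0  # well mouth xy
vy=np.array([.735,.678,0])
def track(c,d,ctr,hx,hy):
    ctr=np.array(ctr);pts=[ctr+vx*a*hx+vy*b*hy for a,b in((-1,-1),(-1,1),(1,1),(1,-1))]
    m=np.zeros((384,512),np.uint8);cv2.fillPoly(m,[np.round(poly(c,pts)).astype(int)],255)
    g=lambda k:cv2.cvtColor(k["image"],cv2.COLOR_RGB2GRAY).astype(np.float32)
    cc,W=cv2.findTransformECC(g(c),g(d),np.eye(2,3,dtype=np.float32),cv2.MOTION_TRANSLATION,(3,200,1e-6),m,3)
    e=poly(c,[ctr,ctr+vx*.01]);k=(e[1]-e[0])/10
    return round(float(W[:,2]@k/(k@k)),3),round(float(cc),3)
J=lambda n,t:dict(np.load(f"{n}_{t}.npz"))
# sink centre from top image: fins top z=.084
def run(t):
    sc=np.array([.6219,.1897,0])+vx*.0
    d=J("top",t);e=J("scene",t)
    out={}
    ctr=CT
    out["sink top"]=track(c0,d,ctr,.022,.036);out["sink scene"]=track(s0,e,ctr+vy*-.02,.022,.018)
    out["fixedjaw"]=track(c0,d,ctr+vx*.043-[0,0,.006],.008,.03)
    return out
if __name__=="__main__":
    Q=cloud(c0);P=Q.reshape(-1,3);P=P[~np.isnan(P[:,0])]
    m=(P[:,2]>.081)&(P[:,2]<.092)&(np.hypot(P[:,0]-.675,P[:,1]-.128)<.07);A=P[m]
    print(len(A),A.mean(0).round(4),cv2.minAreaRect((A[:,:2]*1000).astype(np.float32)))
E
python3 tr.py; sed -i 's/^J=/CT=np.array([.675,.131,.084])\nJ=/' tr.py
python3 - <<'E'
from tr import *
print(pix(c0,CT),pix(s0,CT),run("r0"))
E
```

```text
335 [0.675  0.1296 0.0832] ((672.0657348632812, 132.24050903320312), (86.36595153808594, 72.95794677734375), 45.334251403808594)Traceback (most recent call last):
  File "<stdin>", line 2, in <module>
  File "tr.py", line 23, in run
    out["sink top"]=track(c0,d,ctr,.022,.036);out["sink scene"]=track(s0,e,ctr+vy*-.02,.022,.018)
                                                                ~~~~~^^^^^^^^^^^^^^^^^^^^^^^^^^^^
  File "tr.py", line 12, in track
    cc,W=cv2.findTransformECC(g(c),g(d),np.eye(2,3,dtype=np.float32),cv2.MOTION_TRANSLATION,(3,200,1e-6),m,3)
         ~~~~~~~~~~~~~~~~~~~~^^^^^^^^^^^^^^^^^^^^^^^^^^^^^^^^^^^^^^^^^^^^^^^^^^^^^^^^^^^^^^^^^^^^^^^^^^^^^^^^
cv2.error: OpenCV(4.12.0) /io/opencv/modules/video/src/ecc.cpp:589: error: (-7:Iterations do not converge) The algorithm stopped before its convergence. The correlation is going to be minimized. Images may be uncorrelated or non-overlapped in function 'findTransformECC'
```

```bash
sed -i 's/^        *cc,W=/    cc,W=/; s/;out\["sink scene"\]=.*$//' tr.py
cat > cl.py <<'E'
from tr import *
import sys
# edge profile along vise x, averaged over vise y, at height z
def prof(t,z,lo=-.06,hi=.09,ys=(-.03,.03)):
    d=J("top",t) if t!="0" else c0
    g=cv2.GaussianBlur(cv2.cvtColor(d["image"],cv2.COLOR_RGB2GRAY).astype(np.float32),(0,0),.6)
    xs=np.arange(lo,hi,.001);Y=np.linspace(*ys,30)
    B=CT.copy();B[2]=z
    pts=np.array([[pix(d,B+vx*x+vy*y) for y in Y] for x in xs]).astype(np.float32)
    return xs,cv2.remap(g,pts[...,0],pts[...,1],cv2.INTER_CUBIC).mean(1)
if __name__=="__main__":
    a=[prof(t,.08)[1].round() for t in sys.argv[1:]];x=prof("0",.08)[0]
    for i in range(0,len(x),2):print(int(round(x[i]*1000)),*[int(k[i]) for k in a])
E
python3 - <<'E'
from tr import *
print(run("r0"))
E
python3 cl.py 0 r0
```

```text
-60 171 170
-58 170 170
-56 171 170
-54 177 171
-52 191 179
-50 203 194
-48 203 204
-46 195 201
-44 187 193
-42 178 184
-40 165 175
-38 138 160
-36 97 126
-34 74 87
-32 88 78
-30 117 106
-28 140 136
-26 152 151
-24 153 154
-22 152 152
-20 151 151
-18 150 150
-16 148 147
-14 145 145
-12 145 145
-10 147 147
-8 149 149
-6 151 151
-4 151 151
-2 151 151
0 151 150
2 150 149
4 148 148
6 147 147
8 148 148
10 148 148
12 148 148
14 148 148
16 149 149
18 150 150
20 150 150
22 148 149
24 146 145
26 143 143
28 141 141
30 139 139
32 135 135
34 136 136
36 142 142
38 147 148
40 151 151
42 154 154
44 159 159
46 165 165
48 169 169
50 173 174
52 178 178
54 183 184
56 186 187
58 178 178
60 153 154
62 121 121
64 96 96
66 86 86
68 85 85
70 85 85
72 86 86
74 87 87
76 88 89
78 89 89
80 90 90
82 94 94
84 101 101
86 109 109
88 112 112Traceback (most recent call last):
  File "<stdin>", line 2, in <module>
  File "tr.py", line 24, in run
    out["fixedjaw"]=track(c0,d,ctr+vx*.043-[0,0,.006],.008,.03)
                    ~~~~~^^^^^^^^^^^^^^^^^^^^^^^^^^^^^^^^^^^^^^
  File "tr.py", line 12, in track
    cc,W=cv2.findTransformECC(g(c),g(d),np.eye(2,3,dtype=np.float32),cv2.MOTION_TRANSLATION,(3,200,1e-6),m,3)
         ~~~~~~~~~~~~~~~~~~~~^^^^^^^^^^^^^^^^^^^^^^^^^^^^^^^^^^^^^^^^^^^^^^^^^^^^^^^^^^^^^^^^^^^^^^^^^^^^^^^^
cv2.error: OpenCV(4.12.0) /io/opencv/modules/video/src/ecc.cpp:589: error: (-7:Iterations do not converge) The algorithm stopped before its convergence. The correlation is going to be minimized. Images may be uncorrelated or non-overlapped in function 'findTransformECC'
```

```bash
cat > tj.py <<'E'
from cl import *
from plan import R as Rr
from scipy.optimize import least_squares
def shift(t,lo,hi,z=.08):
    x,a=prof("0",z);_,b=prof(t,z);m=(x>=lo)&(x<=hi)
    f=lambda s:s[1]*np.interp(x[m]-s[0],x,a)+s[2]-b[m]
    r=least_squares(f,[0,1,0],x_scale=[1e-3,.1,10]);return round(r.x[0]*1000,2),round(float(np.sqrt(np.mean(r.fun**2))),2)
if __name__=="__main__":
    o=robot.get_obs();C=Rr.from_euler('xyz',o["tcp_rot"])
    for t in sys.argv[1:]:
        print(t,"jaw",shift(t,-.06,-.038,.076),"sink L",shift(t,-.03,-.018,.084),"sink R",shift(t,.018,.04,.084),"TCP x",(np.load(f"pose_{t}.npy")[:3]@vx*1000).round(2))
    print("vx in tool",C.inv().apply(vx).round(3),"q6",np.degrees(o["qpos"][5]).round(1),"Ft",C.inv().apply(o["force"]).round(1),"T",C.inv().apply(o["ft_torque"]).round(2),"t",o["t"])
E
python3 tj.py r0
```

```text
r0 jaw (np.float64(1.56), 0.25) sink L (np.float64(0.02), 0.19) sink R (np.float64(-0.07), 0.13) TCP x 241.26
vx in tool [-0.692 -0.527  0.493] q6 -40.0 Ft [ -0.4   0.9 -12.1] T [-0.3  -0.07 -0.05] t 15.2
```

The top-view edge profile gives jaw travel to about 0.1 mm: the search has already driven the jaw 1.56 mm, and the sink hasn't moved. Turning clockwise now, with the tool following the jaw.

```bash
python3 -m pendant '[[0,0,0,0,0,8,-1],[-0.0002,-0.0001,0.0001,0,0,16,-1],[-0.0003,-0.0002,0.0002,0,0,24,-1],[-0.0004,-0.0003,0.0003,0,0,32,-1],[-0.0006,-0.0004,0.0004,0,0,40,-1],[-0.0007,-0.0005,0.0005,0,0,48,-1],[-0.0008,-0.0006,0.0006,0,0,56,-1],[-0.0009,-0.0007,0.0006,0,0,60,-1],[-0.0009,-0.0007,0.0006,0,0,60,-1]]'>/dev/null; python3 s.py r1; python3 f.py; python3 tj.py r1
```

```text
depth 0.0289 lat tool [-0.0008  0.0003 -0.    ] Ftool [  1.    0.2 -13.1] n tool [ 0.007 -0.002 -1.   ] q6 20.0 T [ 0.14  0.74 -0.01]
r1 jaw (np.float64(3.51), 7.18) sink L (np.float64(0.08), 0.43) sink R (np.float64(0.16), 0.39) TCP x 241.79
vx in tool [-0.803  0.336  0.492] q6 19.9 Ft [  1.    0.2 -13.1] T [ 0.14  0.74 -0.01] t 16.425
```

```bash
python3 - <<'E'
from cl import *
print("x",list(range(-60,-26,2)))
for lo,hi in((-.035,-.022),(-.015,0),(0,.015),(.022,.035)):
    for t in("0","r0","r1"):
        x,p=prof(t,.077,ys=(lo,hi));print(lo,t,[int(v) for v in p[(x>-.0605)&(x<-.026)][::2]])
E
```

```text
x [-60, -58, -56, -54, -52, -50, -48, -46, -44, -42, -40, -38, -36, -34, -32, -30, -28]
-0.035 0 [230, 230, 230, 227, 220, 205, 187, 169, 150, 132, 113, 92, 71, 69, 90, 120, 144]
-0.035 r0 [225, 230, 230, 230, 226, 217, 201, 183, 164, 146, 126, 105, 82, 67, 77, 110, 141]
-0.035 r1 [123, 127, 145, 181, 211, 215, 203, 189, 175, 159, 140, 121, 98, 74, 66, 91, 132]
-0.015 0 [122, 123, 123, 133, 161, 195, 210, 212, 212, 212, 207, 179, 126, 81, 81, 112, 141]
-0.015 r0 [121, 121, 121, 124, 140, 175, 204, 214, 213, 211, 211, 202, 165, 108, 77, 97, 135]
-0.015 r1 [71, 72, 75, 77, 83, 105, 139, 161, 168, 173, 185, 199, 193, 152, 104, 101, 133]
0 0 [118, 118, 118, 126, 154, 191, 212, 216, 216, 217, 215, 194, 142, 91, 84, 109, 134]
0 r0 [118, 118, 117, 117, 126, 158, 195, 213, 216, 216, 216, 211, 181, 123, 86, 99, 130]
0 r1 [114, 115, 116, 116, 119, 139, 178, 207, 216, 216, 216, 215, 199, 154, 100, 90, 121]
0.022 0 [232, 233, 233, 232, 226, 213, 196, 176, 157, 138, 118, 95, 73, 66, 80, 103, 125]
0.022 r0 [232, 232, 233, 233, 231, 223, 209, 191, 172, 152, 132, 111, 87, 65, 62, 84, 117]
0.022 r1 [232, 232, 232, 233, 233, 230, 220, 203, 185, 165, 146, 126, 104, 80, 65, 77, 111]
```

```bash
python3 - <<'E'
s=open('tj.py').read()
s=s.replace("def shift(t,lo,hi,z=.08):","def shift(t,lo,hi,z=.08,ys=(-.03,.03)):").replace('prof("0",z)','prof("0",z,ys=ys)').replace('prof(t,z)','prof(t,z,ys=ys)')
s=s.replace('shift(t,-.06,-.038,.076)','[tuple(map(float,shift(t,-.055,-.036,.077,y))) for y in((-.035,-.022),(-.015,0),(0,.015),(.022,.035))]')
open('tj.py','w').write(s)
E
python3 tj.py r0 r1
```

```text
r0 jaw [(1.63, 0.54), (1.31, 1.08), (1.62, 0.88), (1.56, 0.25)] sink L (np.float64(0.02), 0.19) sink R (np.float64(-0.07), 0.13) TCP x 241.26
r1 jaw [(6.2, 11.58), (3.53, 9.37), (2.7, 0.98), (2.85, 0.27)] sink L (np.float64(0.08), 0.43) sink R (np.float64(0.16), 0.39) TCP x 241.79
vx in tool [-0.803  0.336  0.492] q6 19.9 Ft [  1.    0.2 -13.1] T [ 0.14  0.74 -0.01] t 16.425
```

```bash
python3 -m pendant '[[-0.0003,0.0001,0.0002,0,0,9,-1],[-0.0006,0.0003,0.0003,0,0,18,-1],[-0.0009,0.0004,0.0005,0,0,27,-1],[-0.0012,0.0005,0.0007,0,0,36,-1],[-0.0014,0.0006,0.0007,0,0,45,-1],[-0.0014,0.0006,0.0007,0,0,45,-1]]'>/dev/null; python3 s.py r2; python3 tj.py r1 r2
```

```text
r1 jaw [(6.2, 11.58), (3.53, 9.37), (2.7, 0.98), (2.85, 0.27)] sink L (np.float64(0.08), 0.43) sink R (np.float64(0.16), 0.39) TCP x 241.79
r2 jaw [(2.0, 3.88), (4.95, 1.34), (3.53, 0.59), (3.81, 0.2)] sink L (np.float64(1.25), 0.73) sink R (np.float64(0.82), 1.22) TCP x 242.38
vx in tool [-0.331  0.806  0.49 ] q6 64.8 Ft [  3.1  -3.9 -14.4] T [1.36 1.1  0.06] t 17.275
```

```bash
python3 -m pendant '[[0.0002,0,0,0,0,9,-1],[0.0003,0,0,0,0,18,-1],[0.0003,0,0.0001,0,0,27,-1],[0.0003,0,0.0001,0,0,27,-1]]'>/dev/null; python3 s.py r3; python3 tj.py r2 r3
python3 - <<'E'
from cl import *
print(list(range(-34,-14,2)),list(range(16,46,2)))
for t in("0","r1","r2","r3"):
    x,p=prof(t,.084);print(t,[int(v) for v in p[(x>-.0345)&(x<-.0145)][::2]],[int(v) for v in p[(x>.0155)&(x<.0455)][::2]])
E
```

```text
r2 jaw [(2.0, 3.88), (4.95, 1.34), (3.53, 0.59), (3.81, 0.2)] sink L (np.float64(1.25), 0.73) sink R (np.float64(0.82), 1.22) TCP x 242.38
r3 jaw [(9.68, 12.73), (4.83, 0.55), (4.25, 0.82), (4.35, 0.13)] sink L (np.float64(1.27), 0.98) sink R (np.float64(0.86), 1.27) TCP x 242.6
vx in tool [0.071 0.868 0.491] q6 91.8 Ft [  3.4  -4.7 -11.6] T [ 1.54  0.69 -0.03] t 17.875
[-34, -32, -30, -28, -26, -24, -22, -20, -18, -16] [16, 18, 20, 22, 24, 26, 28, 30, 32, 34, 36, 38, 40, 42, 44]
0 [75, 97, 126, 145, 152, 152, 151, 150, 148, 146] [148, 149, 149, 147, 144, 141, 140, 136, 134, 138, 144, 149, 152, 156, 161]
r1 [98, 84, 110, 141, 152, 152, 150, 150, 148, 146] [148, 149, 150, 147, 144, 141, 141, 138, 135, 138, 144, 149, 152, 156, 162]
r2 [117, 85, 93, 126, 147, 151, 150, 149, 148, 146] [149, 150, 150, 148, 144, 142, 144, 142, 136, 137, 143, 149, 152, 156, 161]
r3 [131, 98, 98, 128, 149, 152, 151, 150, 148, 146] [149, 150, 150, 148, 144, 142, 144, 142, 136, 137, 143, 149, 152, 156, 161]
```

The sink stopped moving between r2 and r3, so closure is at jaw ≈ 3.72 mm. The target is about 5.7 mm, another ~62°.

```bash
python3 -m pendant '[[0.0003,0,0.0001,0,0,9,-1],[0.0005,0,0.0002,0,0,18,-1],[0.0006,0.0002,0.0003,0,0,27,-1],[0.0007,0.0003,0.0004,0,0,36,-1],[0.0008,0.0004,0.0004,0,0,45,-1],[0.0009,0.0005,0.0005,0,0,54,-1],[0.0009,0.0006,0.0005,0,0,61,-1],[0.0009,0.0006,0.0005,0,0,61,-1]]'>/dev/null; python3 s.py r4; python3 tj.py r3 r4; python3 f.py
```

```text
r3 jaw [(9.68, 12.73), (4.83, 0.55), (4.25, 0.82), (4.35, 0.13)] sink L (np.float64(1.27), 0.98) sink R (np.float64(0.86), 1.27) TCP x 242.6
r4 jaw [(5.48, 0.12), (6.64, 0.79), (5.71, 0.21), (5.88, 0.18)] sink L (np.float64(2.0), 1.31) sink R (np.float64(0.87), 1.2) TCP x 244.25
vx in tool [0.793 0.359 0.492] q6 152.7 Ft [ 0.1 -5.4 -7.8] T [ 1.47 -0.21 -0.05] t 18.975
depth 0.0303 lat tool [ 0.0037 -0.0011 -0.    ] Ftool [ 0.1 -5.4 -7.8] n tool [-0.005 -0.006 -1.   ] q6 153.0 T [ 1.47 -0.21 -0.05]
```

Jaw is at about 5.75 mm, so the facing is compressed about 2.0 mm. Releasing and backing off along the axis.

```bash
python3 -m pendant '[[0,-0.0008,-0.0003,0,0,0,-1],[0,-0.0008,-0.0003,0,0,0,0.2],[0,-0.0008,-0.0003,0,0,0,0.2],[0,-0.0008,-0.0003,0,0,0,0.2],[0,-0.0008,-0.02,0,0,0,0.2],[0,-0.0008,-0.05,0,0,0,0.2],[0,-0.0008,-0.1,0,0,0,0.2],[0,-0.0008,-0.15,0,0,0,0.2],[0,-0.0008,-0.17,0,0,0,0.2],[0,-0.0008,-0.17,0,0,0,0.2]]'; python3 s.py r5; python3 tj.py r4 r5; python3 - <<'E'
from h import *
a=dict(np.load("scene_r5.npz"))["image"][150:260,190:300];b=dict(np.load("top_r5.npz"))["image"][125:235,215:325]
cv2.imwrite("pics/k.png",cv2.cvtColor(np.hstack([cv2.resize(x,(400,400),interpolation=cv2.INTER_CUBIC) for x in(a,b)]),cv2.COLOR_RGB2BGR))
E
```

```text
t: 20.23
tool_pos: [0.5406, 0.2799, 0.2844]
tcp_rot: [2.913, -0.466, -0.346]
force: [0.7, 0.1, -0.4]
gripper_width: 0.0514
grasp_force: 0.0
r4 jaw [(5.48, 0.12), (6.64, 0.79), (5.71, 0.21), (5.88, 0.18)] sink L (np.float64(2.0), 1.31) sink R (np.float64(0.87), 1.2) TCP x 244.25
r5 jaw [(5.59, 0.28), (6.66, 1.1), (5.67, 0.14), (5.93, 0.16)] sink L (np.float64(1.88), 1.38) sink R (np.float64(0.76), 1.25) TCP x 160.8
vx in tool [0.794 0.358 0.492] q6 150.7 Ft [-0.6  0.3 -0.1] T [ 0.08 -0.23  0.03] t 20.325
```

View pics/k.png

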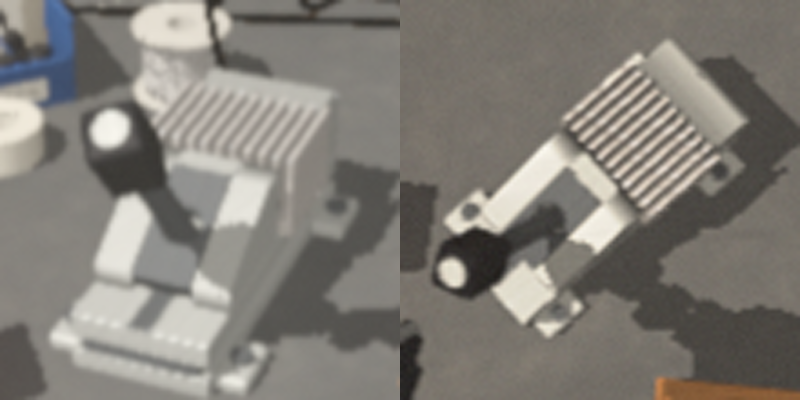

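The key stands in the screw at left (120,140), and the sink sits closed between the jaws. One last seating and flatness check before handing in.

```bash
python3 - <<'E'
from tr import *
n=np.array([-.3377,.3659,.8672]);M=np.array([.6219,.1897,.0626])+vx*.0057
for nm in("top","scene"):
    Q=cloud(J(nm,"r5")).reshape(-1,3);Q=Q[~np.isnan(Q[:,0])];d=Q-(M-n*.0275)
    a=d@n;l=np.linalg.norm(d-a[:,None]*n,axis=1);m=(l<.045)&(a>.09)&(a<.19)
    print(nm,m.sum(),"grip end along axis (151 expected)",np.percentile(a[m],[90,95,99]).round(4))
    q=Q-CT;s=(abs(q@vx)<.022)&(abs(q@vy)<.036)&(Q[:,2]>.075)&(Q[:,2]<.1);S=Q[s];A=np.c_[(S-CT)@vx,(S-CT)@vy,np.ones(len(S))]
    top=S[:,2]>.081;print("sink tilt deg",np.degrees(np.linalg.lstsq(A[top],S[top,2],rcond=None)[0][:2]).round(2),"z",np.percentile(S[:,2],[50,95]).round(4))
E
```

```text
top 321 grip end along axis (151 expected) [0.1513 0.1519 0.1531]
sink tilt deg [ 0.72 -0.18] z [0.0823 0.0851]
scene 485 grip end along axis (151 expected) [0.1503 0.1509 0.1518]
sink tilt deg [0.22 0.1 ] z [0.0808 0.0833]
```

Key is seated (151 mm to the grip end) and the sink is flat. Handing in.

```bash
python3 -c "
from plant import robot
print(robot.hand_in())"
```

```text
the job is handed in; nothing more can be done
None
```

The job is handed in at about 20 s of the 72 s: the large key is seated in the screw, the heat sink stands flat, and the jaw went about a quarter turn past closing (rubber compressed about 2 mm by camera measurement), all in several part turns on one grip without regripping.

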